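# Release a desiccant cartridge from the air dryer and stand it on the balance

## Robot

A 6-joint arm with a two-finger parallel gripper is mounted at the origin on the work surface. World frame = base frame: x ahead of the robot, y to its left, z up, the work surface at z = 0. Lengths are in m, angles in rad, forces in N, time in s.
With the tool pointing down it reaches from about 0.3 to 0.775 m from the base axis. Payload 14.6 kg.
Tool frame: the origin (TCP) lies at the centre of the arm's flange, where the gripper is bolted on; the fingertips stand 199 mm ahead of it and the grasp point (between the pads) lies 180 mm ahead of it; z points along the fingers, y is the line along which they close (so a half turn about z gives the same grasp; the last joint's range is limited). The gripper opens to 94 mm and grips with 3 to 60 N. Pads are 16 mm wide; open, the fingers measure 119 mm over their backs; the gripper's body (75 mm by 177 mm) begins 78 mm behind the grasp point.
Start: joints at [-1.276, 0.3, 1.521, -0, 1.321, -0.067], TCP at [0.195, -0.514, 0.405] pointing down, gripper open.
Joint ranges: [-3.03, 3.03], [-0.79, 2.21], [0.23, 2.52], [-1.04, 4.18], [0, 3.07], [-2.55, 2.55]. Speed limits (rad/s): [2.22, 2.22, 2.57, 3.14, 3.14, 3.14].

## Interface

Orientations are given as [roll, pitch, yaw] about the fixed x, y, z axes, in that order (R = Rz(yaw) Ry(pitch) Rx(roll)).
In Python, from station import ctrl gives the robot as it stands. The module is installed in compiled form; this text tells all that it offers.
- The arm moves only by the tool servo_tool, never from a script. Its argument "motion" is a list of rows, each a list of 5 numbers: the closure, from 0 (fully open) to 1 (shut), then the shift along the world's x, y, z in cm, then the turn about the world's z in degrees. A call has 1 to 20 rows; each row is the pose to reach, as a shift and turn from the pose commanded when the call began; what a row does not reach only later rows make up. A row lasts 1/8 s, in which the tool goes at most 62.5 mm and 10.7 degrees, less where a joint would pass 70% of its speed; a pose out of reach is approached as far as the arm can. A call with a gripper value outside its range is refused whole. The fingers move at their own pace and stop on an object; "squeeze" is the grip in N (left out, the last holds). Time passes only in rows, so rows that repeat a pose let the fingers close. It gives the time, the measured TCP pose, the force, the opening and the grip force at its end, in the units of the state.
- ctrl.get_obs(): the state, without advancing time (a new reading comes with each control period).
- ctrl.camera(name): name is "side" or "top" or "wrist"; returns a dict with "image" (480x640x3 uint8, red, green, blue), "fx", "fy", "cx", "cy" (pixels), "dist" ([k1, k2, p1, p2, k3] as OpenCV has them; the pictures are not rectified), "camera_from_world" (4x4, takes a point from world to camera coordinates); the wrist camera has in their place "hand_eye" (4x4, takes a point from camera to tool coordinates, whose origin is the TCP and whose axes are the flange's). Camera axes: x right, y up, looking along -z (the intrinsics and any distortion apply to the point x, -y, -z); pixel columns grow to the right and rows downward; lengths in m; the calibration is good to about 2 mm. A picture is of the moment at which its call begins: read the wrist's pose just before it. There is no depth.
- ctrl.hand_in(): hands the job in; it is judged then, once.
The state is a dict: "time_s": time; "qpos": joint angles; "joint_vel": joint speeds; "tau": joint torques, N m; "ee_pos": TCP position; "eef_rot": TCP orientation; "force": force on the tool from outside, world axes, zero at the start; "moment": the same for the moment, N m; "grip_width": finger opening in m; "grip_force": force on a finger pad.
Only numpy, scipy, OpenCV 4.12 (cv2) and the standard library are available. Lean on these libraries where they do the work, as an engineer would, in place of code of your own. Each camera call takes 0.05 s, during which the arm holds its last target. There are 200 camera calls.

## Task

The desiccant cartridge with the flat bar-shaped cap has to be weighed. Push it deeper into the dryer until its push-push latch lets go, draw it out as it springs up, and set it gently upright near the middle of the balance's round pan, then let go. Leave the cartridge with the round knob latched in its bay and do not disturb the other things on the bench.

Things in the scene. Friction and masses are not known exactly. Their poses are not given: they have to be found in the camera images.
- bar_cart_mid (a point): Centre of the cartridge to weigh: loose, 126 to 243 g, 108 mm tall, a grey plastic box 26 x 40 mm (x, y), 74 mm tall, with an aluminium bar cap on top. A tab sticks out 9 mm at its back (+x), 68 to 74 mm up, a 4 mm lug 14 to 20 mm up. The point is 54 mm above the flat foot; z axis runs along the cartridge towards the cap. It starts latched in either of the dryer's bays, its cap leaning to the dryer's front.
- bar_cart_cap (a point): Centre of the same cartridge's bar cap, 18 x 40 mm (x, y) and 34 mm tall, the place to grip: 37 mm beyond the cartridge's centre, 91 mm above its foot, 17 mm below the cap's top. The cap's 40 mm wide ends (facing y) are flush with the box below it. Same axes as the cartridge.
- knob_cart_mid (a point): Centre of the cartridge to leave alone: the same grey box 26 x 40 x 74 mm, with a round aluminium knob 34 mm in diameter and 34 mm tall in place of the bar. 54 mm above its foot, z axis towards the knob. It starts latched in the other bay.
- dryer: The air dryer, a fixed white and grey case 202 mm deep (x) and 230 mm wide (y); the origin is on the bench under the bays, x points to its rear, the front faces -x. Its rear housing (from 30 to 140 mm behind the origin) is 106 mm tall.
- slope: The dryer's sloping front block. z axis = the way cartridges come out, 30 degrees from vertical, leaning to the dryer's front; y across the dryer. Origin 62 mm above the bench, level with the latched cartridges' feet; bays at y = -55 and +55 mm; flat face at z = 62 mm, reaching 34 mm to the front (-x) and 46 mm to the rear of the bay axes. A latched cartridge's centre reads z = 54 mm here.
- face (a point): Middle of the sloping face, between the bays. Latched, a cartridge is 62 mm deep, with 1.5 mm play all round; 46 mm stand clear. Pushed 3 to 6 mm deeper along its axis (5 to 9 N; rigid stop at 6 mm) its latch lets go for good; when eased, a spring lifts it at up to 0.2 m/s to 18 mm above the latched position and holds it there. 45 mm more along the axis draws it free.
- balance: The laboratory balance, a fixed low white case 220 mm deep (x) and 176 mm wide (y), 44 mm tall with a grey 54 mm tall display panel at its -x end; origin on the bench under its centre.
- pan_top (a point): Centre of the top face of the balance's round steel pan, 124 mm in diameter, 70 mm above the bench when empty; the pan gives way under load by 1 mm per 1.5 N, at most 6 mm. z axis up.
- beaker: Glass beaker, bystander, 66 mm wide, 85 mm tall; origin at its underside.
- reagent: Blue-capped glass bottle, bystander, 70 mm wide, 145 mm tall; origin at its underside.
- jar: White jar, bystander, 64 mm wide, 85 mm tall; origin at its underside.
- dish: Closed glass dish, bystander, 90 mm wide, 15 mm tall; origin at its underside.
- scoop: Steel lab spoon lying on the bench, bystander, 160 mm long; origin at its underside.
- calc: Pocket calculator, bystander, 140 x 76 x 15 mm; origin at its underside.
- vial: Small amber vial, bystander, 32 mm wide, 60 mm tall; origin at its underside.
Mind the look-alikes: they are no part of the job. What is shaped like the part that bears bar_cart_mid but green or turquoise is not meant.

How it is judged:
On the way, in this order (a step that is already met when the one before it is completed fails the run):
1. the bar-capped cartridge is pushed deeper into its bay (z of bar_cart_mid in the frame of slope below 0.0525 m), for 0.02 s.
2. it has sprung up and is drawn clear of its bay (z of bar_cart_mid in the frame of slope above 0.12 m), for 0.1 s.
At the end, for the whole second after the job is handed in: The bar-capped cartridge stands upright (within 7 degrees) and still on its foot on the balance's pan, its centre within 35 mm of the pan's centre, released; the knob-capped cartridge is still latched in its bay (horizontal distance between bar_cart_mid and pan_top below 0.035 m and z of bar_cart_mid in the frame of pan_top between 0.05 and 0.058 m and angle between bar_cart_mid's own z axis and vertical below 0.12 rad and contact force between bar_cart and balance above 0.3 N and linear speed of bar_cart below 0.02 m/s and contact force between bar_cart and the fingers below 0.1 N and z of knob_cart_mid in the frame of slope below 0.06 m); the robot touches nothing.
It fails at once if the knob-capped cartridge is released or shifted by more than 8 mm (distance of knob_cart_mid from where it was at the start of the episode above 0.008 m).
It fails at once if the cartridge is rammed on to the balance (over 50 N) (contact force between bar_cart and balance above 50 N).
It fails at once if the cartridge is let go with its foot more than 20 mm above the pan (dropped on it) (horizontal distance between bar_cart_mid and pan_top below 0.1 m and z of bar_cart_mid in the frame of pan_top above 0.076 m and contact force between bar_cart and the fingers below 0.05 N).
It fails at once if one of the other things on the bench is knocked over or moved by more than 30 mm (distance of any of beaker, reagent, jar, dish, scoop, calc, vial from where it was at the start of the episode above 0.03 m or angle between any of beaker, reagent, jar, dish, scoop, calc, vial's own z axis and vertical above 0.5 rad).
It also fails if it takes over 48 s, if anything falls off the work surface, if the arm or the gripper's body presses on something with over 40 N, if the wrist force passes 120 N, or if a joint passes its speed limit or range.

## Working session

There is one attempt and no reset: what is moved stays moved. The work goes in short steps, Python scripts to look and compute and a tool call to move; the robot and the scene stay as the last step left them, time stands still between calls to the robot, and variables do not carry over. Pictures are saved under pics/ and viewed, at most 10 in all, crops included, and the job is handed in when it is done.

Besides the shell and the picture viewer there is one more tool, called after "Request:" by a JSON object that holds its "api" and its "payload", one argument or row to a line. servo_tool: Moves the arm, as the interface text tells. Its arguments: {"type":"object","properties":{"motion":{"type":"array","items":{"type":"array","items":{"type":"number"}}},"squeeze":{"type":"number"}},"required":["motion"]}

```bash
mkdir -p pics; python3 - <<'E'
from station import ctrl
import cv2,numpy as np,pickle
o=ctrl.get_obs();print(o)
d={}
for n in("top","side","wrist"):
    c=ctrl.camera(n);d[n]=c;cv2.imwrite(f"pics/{n}0.png",c["image"][:,:,::-1])
    print(n,{k:(v if not hasattr(v,'tolist') else np.round(v,3).tolist()) for k,v in c.items() if k!="image"})
d['obs']=o
pickle.dump(d,open("cam0.pkl","wb"))
E
```

```text
{'time_s': 0.0, 'qpos': array([-1.27560842e+00,  3.00453364e-01,  1.52159241e+00,  1.88434498e-05,
        1.32066968e+00, -6.66021723e-02]), 'joint_vel': array([-0.00047639,  0.00164778,  0.00139268,  0.00071448, -0.00076666,
       -0.00117145]), 'tau': array([-2.76929022e-03, -5.31802976e+01, -3.52739382e+01,  7.07623176e-02,
        2.43918254e-02, -8.99471388e-05]), 'ee_pos': array([ 0.19465875, -0.51436188,  0.40409113]), 'eef_rot': array([-3.14047356e+00, -9.29369152e-05,  3.61785349e-01]), 'force': array([ 0.92850546,  0.95362922, -0.26825639]), 'moment': array([-0.01792546, -0.04534128, -0.01370315]), 'grip_force': 0.0, 'grip_width': 0.09387685983062405}
top {'fx': 594.6523822645357, 'fy': 594.6523822645357, 'cx': 326.97549432136606, 'cy': 232.18963253661542, 'dist': [-0.173, 0.0, 0.0, 0.0, 0.0], 'camera_from_world': [[0.027, -1.0, 0.001, -0.004], [0.993, 0.027, 0.119, -0.589], [-0.119, -0.002, 0.993, -1.521], [0.0, 0.0, 0.0, 1.0]]}
side {'fx': 453.2470332428646, 'fy': 453.2470332428646, 'cx': 324.50706677671485, 'cy': 242.9110946878069, 'dist': [-0.033, 0.0, 0.0, 0.0, 0.0], 'camera_from_world': [[-0.738, -0.674, -0.015, 0.477], [0.389, -0.444, 0.807, -0.331], [-0.551, 0.59, 0.59, -0.816], [0.0, 0.0, 0.0, 1.0]]}
wrist {'fx': 340.718677181832, 'fy': 340.718677181832, 'cx': 323.47820460152025, 'cy': 233.08710600602384, 'dist': [-0.066, 0.0, 0.0, 0.0, 0.0], 'hand_eye': [[0.0, 0.96, 0.28, 0.082], [1.0, -0.0, 0.0, -0.0], [0.0, 0.28, -0.96, 0.02], [0.0, 0.0, 0.0, 1.0]]}
```

View pics/top0.png

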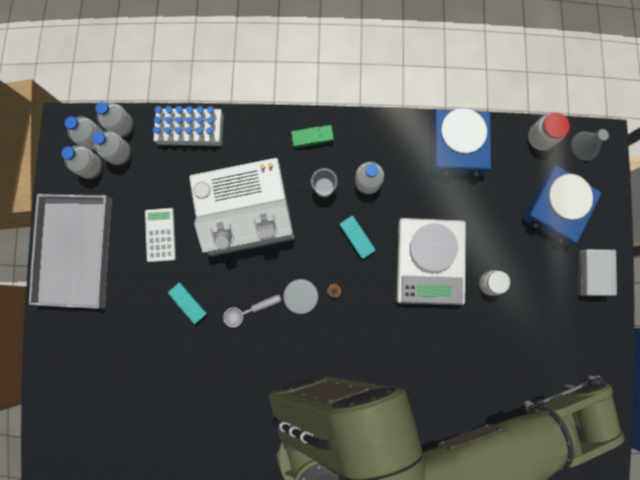

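View pics/side0.png

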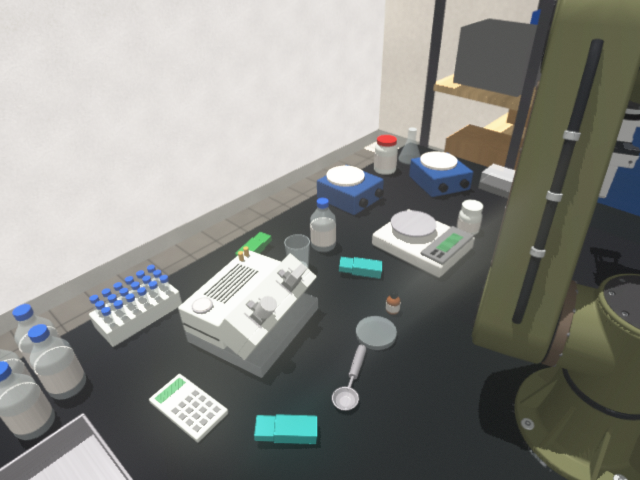

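```bash
python3 - <<'E'
import cv2,pickle,numpy as np
d=pickle.load(open("cam0.pkl","rb"))
t=d["top"]["image"][150:260,180:300,::-1];s=d["side"]["image"][225:375,170:330,::-1]
b=cv2.resize(d["top"]["image"][210:310,390:475,::-1],None,fx=3,fy=3,interpolation=2)
t=cv2.resize(t,None,fx=3.3,fy=3.3,interpolation=2);s=cv2.resize(s,None,fx=2.5,fy=2.5,interpolation=2)
im=np.zeros((600,800,3),np.uint8)
cv2.imwrite("pics/c_top.png",cv2.resize(d["top"]["image"][150:260,180:300,::-1],None,fx=5,fy=5,interpolation=2))
cv2.imwrite("pics/c_side.png",cv2.resize(d["side"]["image"][225:375,170:330,::-1],None,fx=4,fy=4,interpolation=2))
E
```

```text
(no output)
```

View pics/c_top.png

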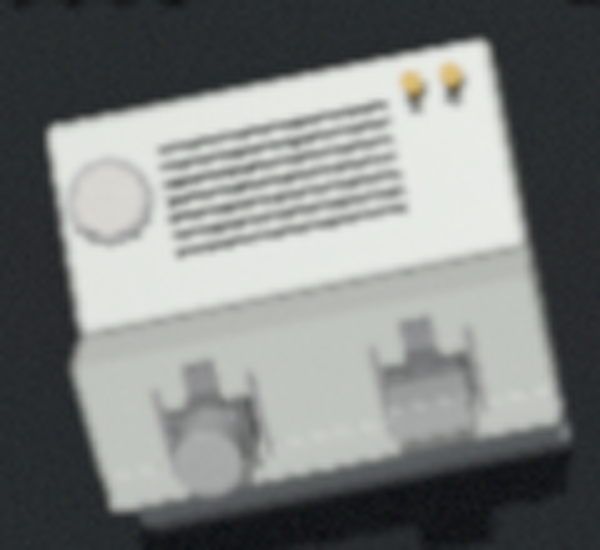

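View pics/c_side.png

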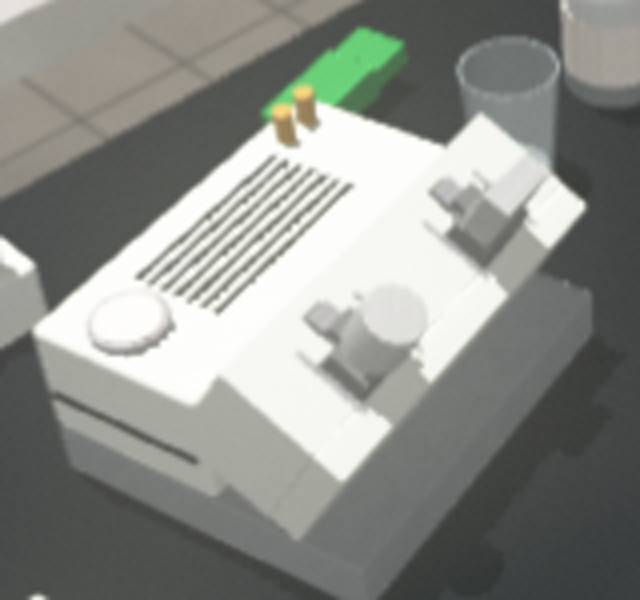

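```bash
cat > h.py <<'E'
import cv2,pickle,numpy as np
from scipy.optimize import least_squares
F=np.diag([1.,-1,-1])
def proj(c,P,T=None):
    T=c["camera_from_world"] if T is None else T
    X=(np.atleast_2d(P)@T[:3,:3].T+T[:3,3])@F
    K=np.array([[c["fx"],0,c["cx"]],[0,c["fy"],c["cy"]],[0,0,1]])
    return cv2.projectPoints(X,np.zeros(3),np.zeros(3),K,np.array(c["dist"],float))[0][:,0]
s30,c30=.5,3**.5/2
def slope2dry(p): p=np.atleast_2d(p);return np.c_[c30*p[:,0]-s30*p[:,2],p[:,1],.062+s30*p[:,0]+c30*p[:,2]]
def dry2w(P,x,y,a):
    c,s=np.cos(a),np.sin(a);return P@np.array([[c,-s,0],[s,c,0],[0,0,1]]).T+[x,y,0]
E
python3 - <<'E'
from h import *
d=pickle.load(open("cam0.pkl","rb"))
T=lambda u,v:((u+.5)/5-.5+180,(v+.5)/5-.5+150)
S=lambda u,v:((u+.5)/4-.5+170,(v+.5)/4-.5+225)
def model(w):
    hs=np.array([[.14,w,.106],[.14,-w,.106]])
    fc=slope2dry([[-.034,w,.062],[-.034,-w,.062],[.046,w,.062],[.046,-w,.062]])
    # cap top centres: knob y=+55, bar y=-55
    kt=slope2dry([[0,.055,.108],[0,-.055,.108]])
    return hs,fc,kt
top=np.array([T(48,128),T(489,40),T(112,512),T(568,425),T(209,462)])
side=np.array([S(36,330),S(345,478),S(585,207),S(222,378),S(483,115),S(394,313)])
def res(p):
    hs,fc,kt=model(p[3])
    a=proj(d["top"],dry2w(np.r_[hs,fc[:2],kt[:1]],*p[:3]))-top
    b=proj(d["side"],dry2w(np.r_[hs[:1],fc,kt[:1]],*p[:3]))-side
    return np.r_[a,b].ravel()
r=least_squares(res,[.62,.22,.17,.115],loss="soft_l1")
print(r.x,np.round(res(r.x).reshape(-1,2),1))
p=r.x[:3]
print("cap",dry2w(slope2dry([[0,-.055,.091]]),*p),"knobcap",dry2w(slope2dry([[0,.055,.091]]),*p),"axis",dry2w(slope2dry([[0,0,1]])-slope2dry([[0,0,0]]),0,0,p[2]))
# bar cap top corners
print(proj(d["top"],dry2w(slope2dry([[sx*.009,-.055+sy*.02,.108] for sx in(1,-1) for sy in(1,-1)]),*p))*5-[900,750])
# pan: bright steel; triangulate
q=least_squares(lambda X:np.r_[proj(d["top"],X)-[434,247.5],proj(d["side"],X)-[413.5,226]].ravel(),[.55,-.18,.07]);print("pan",q.x,q.fun)
np.save("dry.npy",p)
for a in(d["top"],d["side"]):pass
g=cv2.cvtColor(d["top"]["image"],cv2.COLOR_RGB2GRAY)
print(g[247,395:472])
E
```

```text
[0.60648969 0.22637676 0.22286501 0.11462054] [[-0.3 -0. ]
 [-0.6  0.1]
 [ 0.4  0.2]
 [-1.6  0.1]
 [-0.3  0.9]
 [-1.3 -1.2]
 [ 0.2  0.6]
 [ 1.5 -0.7]
 [-0.8 -2.2]
 [-0.  -0.9]
 [ 0.7 -0.4]]
cap [[0.57427134 0.16268038 0.14080831]] knobcap [[0.54995862 0.26995989 0.14080831]] axis [[-0.48763411 -0.11051234  0.8660254 ]]
[[383.11838182 412.0727261 ]
 [464.39527419 396.09200759]
 [391.05148706 445.60572758]
 [471.93601822 429.7131736 ]]
pan [ 0.55501983 -0.26573988  0.05394539] [-0.04824483 -0.08828345  0.104651    0.01226585]
[ 42  46  66 113 168 205 226 233 234 234 233 233 232 223 188 164 179 188
 189 189 190 188 188 188 188 188 188 188 188 188 188 187 187 188 188 187
 187 187 187 186 187 185 185 185 185 185 185 185 185 184 184 185 184 184
 184 183 183 184 184 182 182 183 191 209 221 222 222 222 218 197 142  83
  68  68  69  72  73]
```

Request:
{"api": "servo_tool", "payload": {
  "motion": [
    [0, 35, 25, 3, 0],
    [0, 35, 25, 3, 0],
    [0, 35, 25, 3, 0],
    [0, 35, 25, 3, 0],
    [0, 35, 25, 3, 0],
    [0, 35, 25, 3, 0],
    [0, 35, 25, 3, 0],
    [0, 35, 25, 3, 0],
    [0, 35, 25, 3, 0],
    [0, 35, 25, 3, 0],
    [0, 35, 25, 3, 0]
  ]
}}

```text
time_s: 1.52
ee_pos: [0.544, -0.2651, 0.4348]
eef_rot: [3.141, -0.0, 0.36]
force: [0.2, -0.6, -0.7]
grip_width: 0.0939
grip_force: 0.0
```

```bash
cat > shot.py <<'E'
import sys,cv2,pickle
from station import ctrl
o=ctrl.get_obs();c=ctrl.camera("wrist");c["obs"]=o
n=sys.argv[1];pickle.dump(c,open(n+".pkl","wb"));cv2.imwrite(f"pics/{n}.png",c["image"][:,:,::-1]);print(o["ee_pos"],o["eef_rot"])
E
python3 shot.py w1
```

```text
[ 0.54402537 -0.26514461  0.4348067 ] [ 3.14144953e+00 -1.02244474e-04  3.60437293e-01]
```

Request:
{"api": "servo_tool", "payload": {
  "motion": [
    [0, 1.5, 42.5, 0, -8],
    [0, 1.5, 42.5, 0, -8],
    [0, 1.5, 42.5, 0, -8],
    [0, 1.5, 42.5, 0, -8],
    [0, 1.5, 42.5, 0, -8],
    [0, 1.5, 42.5, 0, -8],
    [0, 1.5, 42.5, 0, -8],
    [0, 1.5, 42.5, 0, -8],
    [0, 1.5, 42.5, 0, -8],
    [0, 1.5, 42.5, 0, -8]
  ]
}}

```text
time_s: 2.82
ee_pos: [0.5598, 0.1593, 0.4348]
eef_rot: [3.141, -0.0, 0.22]
force: [-0.1, -0.2, 0.0]
grip_width: 0.094
grip_force: 0.0
```

```bash
python3 shot.py w2; python3 - <<'E'
import cv2,numpy as np
a,b=[cv2.imread(f"pics/{n}.png") for n in("w1","w2")]
cv2.imwrite("pics/w12.png",cv2.resize(np.vstack([a,b]),None,fx=.625,fy=.625,interpolation=cv2.INTER_AREA))
E
```

```text
[0.55979798 0.15929074 0.4347998 ] [ 3.14149989e+00 -1.84563094e-04  2.20448304e-01]
```

View pics/w12.png

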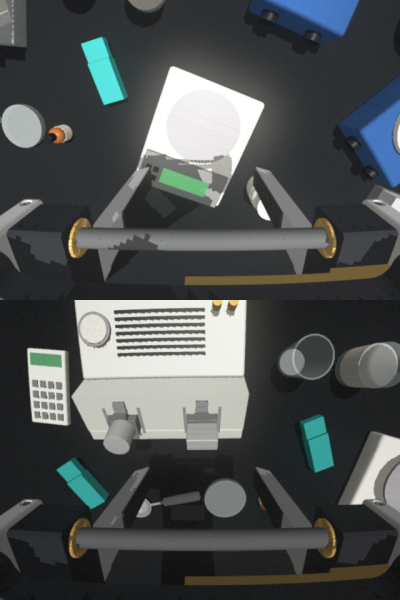

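```bash
cat >> h.py <<'E'
from scipy.spatial.transform import Rotation as R
def wT(c):
    o=c["obs"];A=np.eye(4);A[:3,:3]=R.from_euler("xyz",o["eef_rot"]).as_matrix();A[:3,3]=o["ee_pos"]
    return np.linalg.inv(A@c["hand_eye"])
E
python3 - <<'E'
from h import *
d=pickle.load(open("cam0.pkl","rb"));w1,w2=[pickle.load(open(n+".pkl","rb")) for n in("w1","w2")]
p=np.load("dry.npy")
q=least_squares(lambda X:(proj(d["top"],[X[0],X[1],.07])-[434,247.5]).ravel(),[.55,-.26]).x
q2=least_squares(lambda X:(proj(w1,[X[0],X[1],.07],wT(w1))-[326,205]).ravel(),[.55,-.26]).x
print("pan",q,q2)
im=np.vstack([w1["image"],w2["image"]])[:,:,::-1].copy()
th=np.linspace(0,2*np.pi,40)
def poly(P,c,col,off,cl=True):
    uv=(proj(c,P,wT(c))+[0,off]); cv2.polylines(im,[np.round(uv*16).astype(np.int32)],cl,col,1,cv2.LINE_AA,4)
poly(np.c_[q[0]+.062*np.cos(th),q[1]+.062*np.sin(th),0*th+.07],w1,(0,0,255),0)
rect=lambda x0,x1,y0,y1,z:[[x0,y0,z],[x1,y0,z],[x1,y1,z],[x0,y1,z]]
W=lambda P:dry2w(slope2dry(P),*p)
poly(W(rect(-.034,.046,-.115,.115,.062)),w2,(0,0,255),480)
poly(W(rect(-.009,.009,-.075,-.035,.108)),w2,(0,255,0),480)
poly(W(rect(-.009,.009,-.075,-.035,.074)),w2,(255,255,0),480)
poly(W(np.c_[.017*np.cos(th),.055+.017*np.sin(th),0*th+.108]),w2,(0,255,0),480)
a=im[90:340,200:450];b=im[480+90:480+260,100:420]
a=cv2.resize(a,None,fx=1.2,fy=1.2,interpolation=2);b=cv2.resize(b,None,fx=2.5,fy=2.5,interpolation=2)
cv2.imwrite("pics/ov.png",b);o=np.zeros((600,800,3),np.uint8);o[:300,:300]=a[:300,:300]
cv2.imwrite("pics/ov.png",np.vstack([cv2.resize(im[100:320,220:460],(190,175)).repeat(1,0) if 0 else np.pad(cv2.resize(im[100:320,220:430],(167,175)),((0,0),(0,800-167),(0,0))),b]))
E
```

```text
pan [ 0.55321021 -0.26297056] [ 0.55617588 -0.26314014]
```

View pics/ov.png

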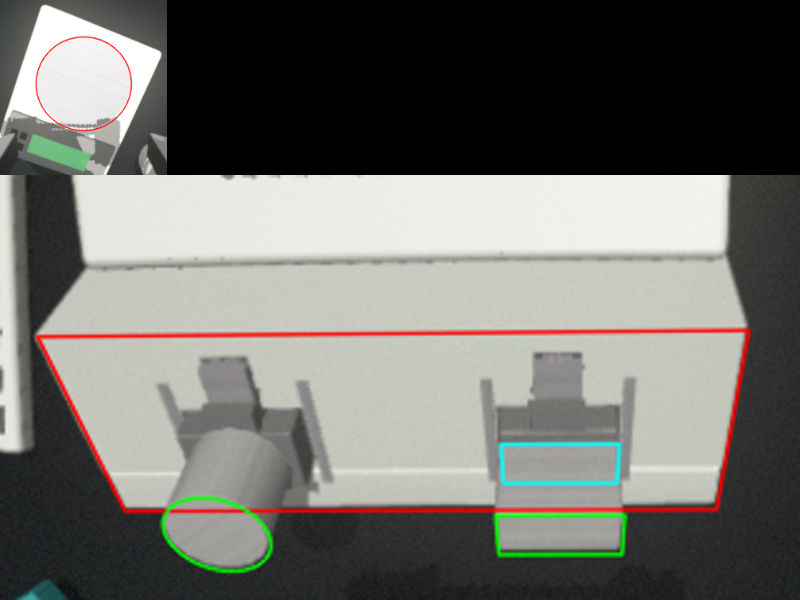

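Request:
{"api": "servo_tool", "payload": {
  "motion": [
    [0, 1.15, 0.27, 0, 0.1],
    [0, 1.15, 0.27, -5, 0.1],
    [0, 1.15, 0.27, -9, 0.1],
    [0, 1.15, 0.27, -10.9, 0.1],
    [0, 1.15, 0.27, -10.9, 0.1],
    [0, 1.15, 0.27, -10.9, 0.1],
    [1, 1.15, 0.27, -10.9, 0.1],
    [1, 1.15, 0.27, -10.9, 0.1],
    [1, 1.15, 0.27, -10.9, 0.1],
    [1, 1.15, 0.27, -10.9, 0.1],
    [1, 1.15, 0.27, -10.9, 0.1],
    [1, 1.15, 0.27, -10.9, 0.1],
    [1, 1.15, 0.27, -10.9, 0.1],
    [1, 1.15, 0.27, -10.9, 0.1]
  ],
  "squeeze": 35
}}

```text
time_s: 4.62
ee_pos: [0.5712, 0.1632, 0.3256]
eef_rot: [3.141, 0.0, 0.224]
force: [-0.3, -1.9, 0.5]
grip_width: 0.0398
grip_force: 35.0
```

Request:
{"api": "servo_tool", "payload": {
  "motion": [
    [1, 0.1, 0.02, -0.17, 0],
    [1, 0.15, 0.03, -0.26, 0],
    [1, 0.2, 0.04, -0.35, 0],
    [1, 0.24, 0.055, -0.43, 0],
    [1, 0.24, 0.055, -0.43, 0],
    [1, 0.24, 0.055, -0.43, 0]
  ]
}}

```text
time_s: 5.38
ee_pos: [0.5735, 0.1638, 0.3215]
eef_rot: [3.141, 0.0, 0.224]
force: [-4.9, -2.6, 5.9]
grip_width: 0.0402
grip_force: 35.0
```

Request:
{"api": "servo_tool", "payload": {
  "motion": [
    [1, 0.04, 0.01, -0.07, 0],
    [1, 0.04, 0.01, -0.07, 0],
    [1, -0.1, -0.02, 0.17, 0],
    [1, -0.24, -0.055, 0.43, 0],
    [1, -0.49, -0.11, 0.87, 0],
    [1, -0.73, -0.165, 1.3, 0],
    [1, -0.98, -0.22, 1.73, 0],
    [1, -1.1, -0.25, 1.95, 0],
    [1, -1.1, -0.25, 1.95, 0]
  ]
}}

```text
time_s: 6.5
ee_pos: [0.5625, 0.1615, 0.3409]
eef_rot: [-3.141, -0.0, 0.224]
force: [-0.8, -1.1, 1.7]
grip_width: 0.0398
grip_force: 34.9
```

Request:
{"api": "servo_tool", "payload": {
  "motion": [
    [1, -0.49, -0.11, 0.87, 0],
    [1, -0.98, -0.22, 1.73, 0],
    [1, -1.46, -0.33, 2.6, 0],
    [1, -1.95, -0.44, 3.46, 0],
    [1, -2.44, -0.55, 4.33, 0],
    [1, -2.93, -0.66, 5.2, 0],
    [1, -3.41, -0.77, 6.06, 0],
    [1, -3.9, -0.88, 6.93, 0],
    [1, -3.9, -0.88, 9, 0],
    [1, -3.9, -0.88, 9, 0],
    [1, -3.9, -0.88, 9, 0]
  ]
}}

```text
time_s: 7.88
ee_pos: [0.5235, 0.1525, 0.4301]
eef_rot: [-3.142, 0.001, 0.224]
force: [-0.2, 0.4, -2.3]
grip_width: 0.0396
grip_force: 34.9
```

```bash
python3 - <<'E'
from station import ctrl
import cv2,numpy as np
a=ctrl.camera("side")["image"][120:420,150:450,::-1];b=ctrl.camera("top")["image"][130:280,170:320,::-1]
o=ctrl.get_obs();print(o["force"],o["moment"])
cv2.imwrite("pics/out.png",np.hstack([cv2.resize(a,(400,400)),cv2.resize(b,(400,400))]))
E
```

```text
[-0.22193655  0.23115909 -2.01310015] [-0.01515703  0.06583255 -0.00033374]
```

View pics/out.png

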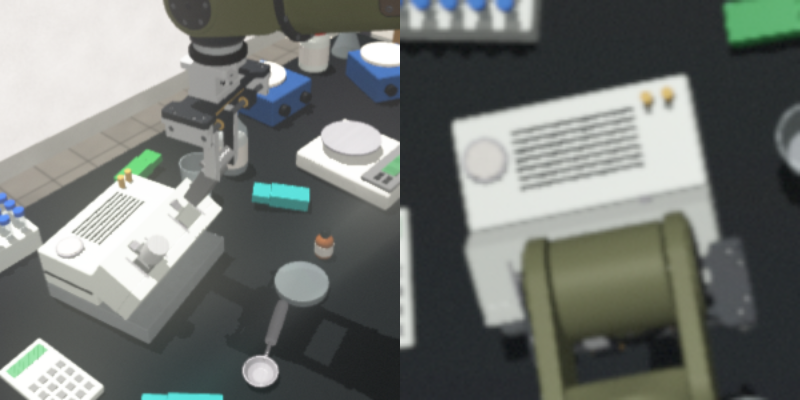

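Request:
{"api": "servo_tool", "payload": {
  "motion": [
    [1, 0.1, -2, 0, 0],
    [1, 0.3, -6, 0, 0],
    [1, 0.6, -10, 0, 0],
    [1, 0.9, -14, 0, 0],
    [1, 1.2, -18, 0, 0],
    [1, 1.6, -22, 0, 0],
    [1, 2, -26, 0, 0],
    [1, 2.3, -30, 0, 0],
    [1, 2.6, -34, 0, 0],
    [1, 2.9, -38, 0, 0],
    [1, 3.1, -40.5, 0, 0],
    [1, 3.15, -41.5, 0, 0],
    [1, 3.15, -41.5, 0, 0],
    [1, 3.15, -41.5, -2, 0],
    [1, 3.15, -41.5, -4, 0],
    [1, 3.15, -41.5, -6, 0],
    [1, 3.15, -41.5, -7, 0],
    [1, 3.15, -41.5, -7, 0],
    [1, 3.15, -41.5, -7, 0]
  ]
}}

```text
time_s: 10.35
ee_pos: [0.5552, -0.2622, 0.3618]
eef_rot: [3.141, -0.001, 0.224]
force: [-0.2, -0.0, -2.6]
grip_width: 0.04
grip_force: 34.9
```

```bash
python3 - <<'E'
from station import ctrl
import cv2,numpy as np
o=ctrl.get_obs();print(o["force"],o["moment"],o["ee_pos"])
a=ctrl.camera("side")["image"][130:290,320:500,::-1];b=ctrl.camera("wrist")["image"][:,:,::-1]
cv2.imwrite("pics/pl.png",np.hstack([cv2.resize(a,(450,400),interpolation=2),cv2.resize(b[60:380,180:460],(350,400))]))
E
```

```text
[-0.17197519 -0.01039238 -2.59642279] [-0.00248058  0.01568346  0.03031994] [ 0.55518879 -0.26224506  0.36180734]
```

View pics/pl.png

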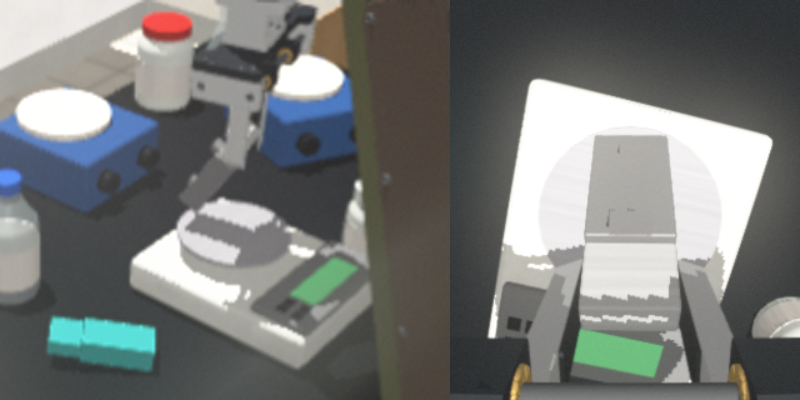

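Request:
{"api": "servo_tool", "payload": {
  "motion": [
    [1, 0, 0, -1.0, 0],
    [1, 0, 0, -1.0, 0],
    [1, 0, 0, -1.0, 0],
    [1, 0, 0, -1.0, 0]
  ],
  "squeeze": 8
}}

```text
time_s: 10.95
ee_pos: [0.5551, -0.2625, 0.351]
eef_rot: [3.141, -0.0, 0.224]
force: [0.5, -0.4, -1.9]
grip_width: 0.04
grip_force: 8.0
```

Request:
{"api": "servo_tool", "payload": {
  "motion": [
    [1, 0, 0, 0, 0],
    [1, 0, 0, 0, 0],
    [1, 0, 0, 0, 0],
    [1, 0, 0, 0, 0]
  ],
  "squeeze": 4.5
}}

```text
time_s: 11.45
ee_pos: [0.5551, -0.2624, 0.3509]
eef_rot: [3.142, -0.0, 0.224]
force: [-0.4, -0.2, -3.3]
grip_width: 0.0403
grip_force: 4.5
```

```bash
python3 - <<'E'
from station import ctrl
import cv2,numpy as np
o=ctrl.get_obs();print(o["force"],o["moment"],o["ee_pos"])
a=ctrl.camera("side")["image"][130:290,320:500,::-1];b=ctrl.camera("wrist")["image"][:,:,::-1]
cv2.imwrite("pics/pl2.png",np.hstack([cv2.resize(a,(450,400),interpolation=2),cv2.resize(b[60:380,180:460],(350,400))]))
E
```

```text
[-0.37337795 -0.19172603 -3.27133697] [-0.03635053  0.08547028  0.01862802] [ 0.55507423 -0.26244738  0.35087942]
```

View pics/pl2.png

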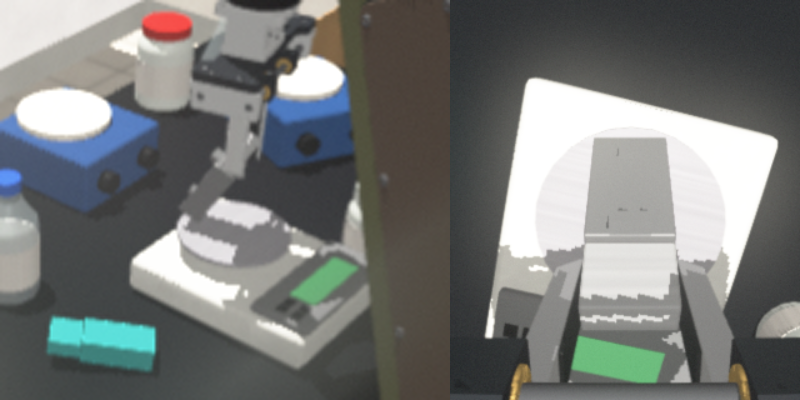

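```bash
cat > tilt.py <<'E'
# estimate tilt + slide of the held box by matching its outline against wrist image, printed as far foot-edge row along column of tool axis
import sys
from h import *
from station import ctrl
o=ctrl.get_obs();c=ctrl.camera("wrist");c["obs"]=o
pickle.dump(c,open(sys.argv[1]+".pkl","wb"));print(o["ee_pos"],o["force"],o["grip_width"],o["grip_force"])
g=cv2.cvtColor(c["image"],cv2.COLOR_RGB2GRAY)
cv2.imwrite(f"pics/{sys.argv[1]}.png",c["image"][:,:,::-1])
T=wT(c);yaw=o["eef_rot"][2]
# predicted foot-rear edge and box-top-rear edge image rows for several tilts (grip 97 mm above foot)
gp=o["ee_pos"]-[0,0,.18]
for t in(0,10,20,30):
    a=np.radians(t);Q=lambda x,y,z:gp+R.from_euler("z",yaw).apply([np.cos(a)*x-np.sin(a)*(z-.097),y,np.sin(a)*x+np.cos(a)*(z-.097)])
    print(t,np.round([proj(c,Q(*v),T)[0] for v in((.013,0,0),(.013,0,.074),(-.009,0,.108))]).tolist())
print("gray col",g[140:330:4,318].tolist())
E
python3 tilt.py t1
```

```text
[ 0.5550651  -0.26243237  0.35086056] [ 0.91960794  0.13308571 -2.47744151] 0.04011844752832633 4.499998614192009
0 [[324.0, 226.0], [324.0, 260.0], [324.0, 326.0]]
10 [[324.0, 206.0], [324.0, 255.0], [324.0, 327.0]]
20 [[324.0, 187.0], [324.0, 252.0], [324.0, 327.0]]
30 [[324.0, 168.0], [324.0, 249.0], [324.0, 327.0]]
gray col [250, 255, 255, 255, 255, 255, 243, 243, 174, 173, 173, 175, 175, 172, 170, 170, 170, 170, 167, 168, 167, 169, 145, 164, 168, 168, 165, 191, 166, 229, 227, 228, 223, 226, 225, 228, 224, 224, 232, 191, 137, 145, 142, 203, 148, 139, 115, 104]
```

Request:
{"api": "servo_tool", "payload": {
  "motion": [
    [1, 0, 0, 0, 0],
    [1, 0, 0, 0, 0],
    [1, 0, 0, 0, 0],
    [1, 0, 0, 0, 0]
  ],
  "squeeze": 3
}}

```text
time_s: 12.1
ee_pos: [0.5551, -0.2624, 0.3509]
eef_rot: [-3.142, -0.0, 0.224]
force: [0.1, -0.4, -2.7]
grip_width: 0.0403
grip_force: 3.0
```

```bash
python3 tilt.py t2
```

```text
[ 0.55507187 -0.26244209  0.35085358] [ 0.05192117 -0.36594568 -2.68479162] 0.040335046715309394 2.9999325424432755
0 [[324.0, 226.0], [324.0, 260.0], [324.0, 326.0]]
10 [[324.0, 206.0], [324.0, 255.0], [324.0, 327.0]]
20 [[324.0, 187.0], [324.0, 252.0], [324.0, 327.0]]
30 [[324.0, 168.0], [324.0, 249.0], [324.0, 327.0]]
gray col [248, 255, 255, 255, 255, 255, 241, 242, 242, 242, 240, 237, 241, 241, 239, 219, 145, 184, 143, 143, 142, 141, 139, 125, 141, 181, 179, 176, 180, 178, 188, 190, 183, 183, 190, 186, 195, 191, 192, 219, 142, 147, 144, 242, 141, 137, 104, 104]
```

Request:
{"api": "servo_tool", "payload": {
  "motion": [
    [1, 0, 0, 0, 0],
    [1, 0, 0, 0, 0],
    [1, 0, 0, 0, 0],
    [1, 0, 0, 0, 0]
  ]
}}

```text
time_s: 12.65
ee_pos: [0.5551, -0.2624, 0.3508]
eef_rot: [3.142, 0.0, 0.224]
force: [0.4, 0.3, -1.5]
grip_width: 0.0398
grip_force: 3.0
```

```bash
python3 tilt.py t3 | tail -1
```

```text
gray col [247, 255, 255, 255, 255, 255, 239, 241, 242, 242, 240, 237, 242, 239, 240, 218, 146, 185, 143, 142, 141, 137, 141, 124, 146, 179, 179, 178, 183, 179, 189, 191, 186, 187, 191, 185, 194, 189, 190, 219, 143, 145, 141, 243, 142, 139, 101, 99]
```

Request:
{"api": "servo_tool", "payload": {
  "motion": [
    [1, -0.3, -0.07, 0, 0],
    [1, -0.6, -0.14, 0, 0],
    [1, -0.9, -0.2, 0, 0],
    [1, -1.2, -0.27, 0, 0],
    [1, -1.46, -0.33, 0, 0],
    [1, -1.46, -0.33, -0.15, 0],
    [1, -1.46, -0.33, -0.3, 0],
    [1, -1.46, -0.33, -0.4, 0],
    [1, -1.46, -0.33, -0.45, 0],
    [1, -1.46, -0.33, -0.45, 0]
  ]
}}

```text
time_s: 13.95
ee_pos: [0.5405, -0.2657, 0.3465]
eef_rot: [3.141, -0.0, 0.224]
force: [-0.9, -0.1, 0.3]
grip_width: 0.04
grip_force: 3.0
```

```bash
python3 tilt.py t4
```

```text
[ 0.54052561 -0.26570264  0.3465045 ] [-0.93982701 -0.09098914  0.28719254] 0.039954972446626706 2.9999658465385437
0 [[324.0, 226.0], [324.0, 260.0], [324.0, 326.0]]
10 [[324.0, 206.0], [324.0, 255.0], [324.0, 327.0]]
20 [[324.0, 187.0], [324.0, 252.0], [324.0, 327.0]]
30 [[324.0, 168.0], [324.0, 249.0], [324.0, 327.0]]
gray col [253, 227, 226, 227, 230, 227, 221, 228, 225, 223, 222, 224, 221, 222, 218, 188, 124, 160, 123, 119, 119, 118, 118, 115, 124, 158, 155, 155, 158, 154, 165, 162, 160, 160, 167, 161, 167, 164, 167, 227, 127, 126, 124, 149, 161, 118, 104, 138]
```

Request:
{"api": "servo_tool", "payload": {
  "motion": [
    [1, 0.2, 0.05, 0, 0],
    [1, 0.4, 0.09, 0, 0],
    [1, 0.6, 0.14, 0, 0],
    [1, 0.8, 0.18, 0, 0],
    [1, 1.0, 0.23, 0, 0],
    [1, 1.2, 0.27, 0, 0],
    [1, 1.4, 0.32, 0, 0],
    [1, 1.6, 0.36, 0, 0],
    [1, 1.8, 0.41, 0, 0],
    [1, 1.95, 0.44, 0, 0],
    [1, 1.95, 0.44, 0, 0]
  ]
}}

```text
time_s: 15.38
ee_pos: [0.5601, -0.2613, 0.3463]
eef_rot: [-3.142, -0.0, 0.224]
force: [0.5, -0.3, 0.0]
grip_width: 0.0404
grip_force: 3.0
```

```bash
python3 tilt.py t5
```

```text
[ 0.56005137 -0.26130088  0.34627323] [ 0.52469211 -0.34659181  0.02086241] 0.04039696476242693 3.0000949278473854
0 [[324.0, 226.0], [324.0, 260.0], [324.0, 326.0]]
10 [[324.0, 206.0], [324.0, 255.0], [324.0, 327.0]]
20 [[324.0, 187.0], [324.0, 252.0], [324.0, 327.0]]
30 [[324.0, 168.0], [324.0, 249.0], [324.0, 327.0]]
gray col [95, 144, 254, 255, 255, 255, 255, 254, 241, 241, 241, 240, 238, 239, 239, 241, 241, 239, 237, 238, 238, 139, 200, 124, 115, 122, 192, 191, 192, 189, 191, 173, 159, 156, 160, 155, 157, 174, 246, 220, 149, 146, 151, 231, 186, 116, 101, 100]
```

Request:
{"api": "servo_tool", "payload": {
  "motion": [
    [0.55, 0, 0, 0, 0],
    [0.5, 0, 0, 0, 0],
    [0.4, 0, 0, 0, 0],
    [0.2, 0, 0, 0, 0],
    [0.1, 0, 0, 0, 0],
    [0.1, 0, 0, 0, 0],
    [0.1, 0, 0, 0, 0],
    [0.1, 0, 0, 0, 0],
    [0.1, 0, 0, 2, 0],
    [0.1, 0, 0, 5, 0],
    [0.1, 0, 0, 10, 0],
    [0.1, 0, 0, 12, 0],
    [0.1, 0, 0, 12, 0],
    [0.1, 0, 0, 12, 0]
  ]
}}

```text
time_s: 17.18
ee_pos: [0.56, -0.2614, 0.4648]
eef_rot: [-3.14, 0.001, 0.224]
force: [0.5, -0.3, -0.2]
grip_width: 0.0847
grip_force: 0.0
```

```bash
python3 shot.py e1; python3 - <<'E'
from station import ctrl
from h import *
c=pickle.load(open("e1.pkl","rb"));T=wT(c);im=c["image"][:,:,::-1].copy()
t=np.linspace(0,2*np.pi,40)
def poly(P,col): cv2.polylines(im,[np.round(proj(c,P,T)*16).astype(np.int32)],True,col,1,cv2.LINE_AA,4)
Q=lambda P:np.array([.560,-.2613,.0687])+R.from_euler("z",.224).apply(P)
poly(np.c_[.555+.062*np.cos(t),-.263+.062*np.sin(t),0*t+.069],(0,0,255))
poly(Q([[x*.009,y*.02,.108] for x,y in((1,1),(1,-1),(-1,-1),(-1,1))]),(0,255,0))
poly(Q([[x*.013,y*.02,0] for x,y in((1,1),(1,-1),(-1,-1),(-1,1))]),(255,255,0))
s=ctrl.camera("side")["image"][:,:,::-1]
cv2.imwrite("pics/fin.png",np.hstack([cv2.resize(im[80:380,180:480],(400,400)),cv2.resize(s[150:400,180:430],(400,400))]))
E
```

```text
[ 0.56001624 -0.26135629  0.46484768] [-3.14032224e+00  1.47836672e-03  2.23934246e-01]
```

View pics/fin.png

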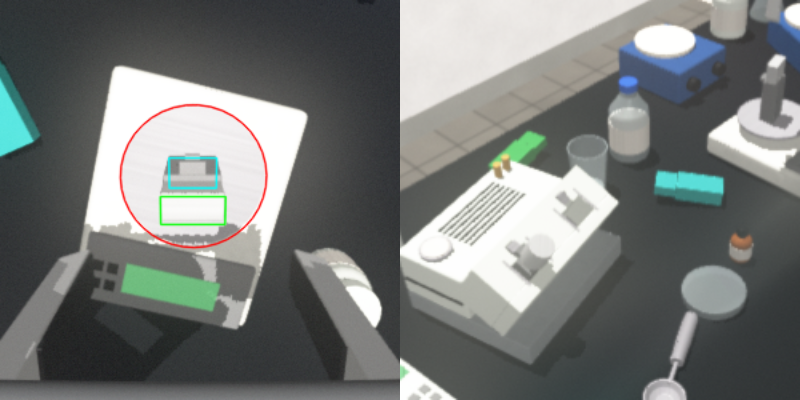

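The cartridge stands upright at the pan's centre, the drawn model outlines match it, and the knob cartridge is still in its bay.

```bash
python3 -c "
from station import ctrl
print(ctrl.hand_in())"
```

```text
the job is handed in; nothing more can be done
None
```

I released the bar-capped cartridge from the dryer and set it upright about 5 mm from the balance pan's centre, let go, and handed the job in at about 17 s; the knob cartridge still sits in its bay, and the judge returned no verdict.

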